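# Put the clay tools back in the shadow tray

### The arm

A 6-joint arm with a two-finger parallel gripper is mounted at the origin on the work surface. World frame = base frame: x ahead of the robot, y to its left, z up, the work surface at z = 0. Lengths are in m, angles in rad, forces in N, time in s.
With the tool pointing down it reaches from about 0.3 to 0.775 m from the base axis. Payload 14.6 kg.
Tool frame: the origin (TCP) lies at the very end of the fingers, on their centre line; the grasp point (between the pads) lies 19 mm behind it; z points along the fingers, y is the line along which they close (so a half turn about z gives the same grasp; the last joint's range is limited). The gripper opens to 94 mm and grips with 3 to 60 N. Pads are 16 mm wide; open, the fingers measure 119 mm over their backs; the gripper's body (75 mm by 177 mm) begins 78 mm behind the grasp point.
Start: joints at [1.23, 0.3, 1.521, -0, 1.321, -0.067], TCP at [0.149, 0.53, 0.205] pointing down, gripper open.
Joint ranges: [-3.03, 3.03], [-0.79, 2.21], [0.23, 2.52], [-1.04, 4.18], [0, 3.07], [-2.55, 2.55]. Speed limits (rad/s): [2.22, 2.22, 2.57, 3.14, 3.14, 3.14].

### API

Orientations are given as a unit quaternion [w, x, y, z].
In Python, from rig import sensors, vision, env gives the robot as it stands.
- The arm moves only by the shell command python3 -m inch 'ROWS' [FORCE]. ROWS is JSON, one flat list of numbers, 7 for each row, row after row: the turn, a rotation vector about the tool's x, y, z in degrees, then the shift along the tool's x, y, z in m, then the opening, from 0 (shut) to 1 (fully open). A call has 1 to 8 rows; each row shifts and turns the commanded pose from where the row before left it, along the tool's axes as they then stand; what a row does not reach is not made up. A row lasts 1/10 s, in which the tool goes at most 50 mm and 8.59 degrees, less where a joint would pass 70% of its speed; a pose out of reach is approached as far as the arm can. A call is refused whole if a number of a shift passes 0.05 or a number of a turn 8.59, either way. A call with a gripper value outside its range is refused whole. The fingers move at their own pace and stop on an object; FORCE is the grip in N (left out, the last holds). Time passes only in rows, so rows that do not move let the fingers close. It gives the time, the measured TCP pose, the force and the opening at its end, in the units of the state.
- sensors.observe(): the state, without advancing time (a new reading comes with each control period).
- vision.read_camera(name): name is "scene" or "side" or "wrist"; returns the picture (400x640x3 uint8, red, green, blue); there is no depth.
- vision.camera_params(name): a dict with "mtx" (3x3 intrinsics, pixels), "k1" (the pictures are not rectified: a ray, as slopes to the right and down, at radius r is drawn at 1 + k1 r^2 times it, then the intrinsics apply), "R" (3x3) and "t" (3): a world point X has camera coordinates R X + t. Camera axes: x right, y down, z forward; pixel columns grow to the right and rows downward; lengths in m; the calibration is good to about 2 mm. A picture is of the moment at which its call begins: read the wrist's pose just before it. camera_params takes no time and is no camera call; for the wrist camera it gives the pose at the moment of the call.
- env.hand_in(): hands the job in, once; it reports no verdict.
The state is a dict: "time": time; "qpos": joint angles; "qvel": joint speeds; "joint_torque": joint torques, N m; "ee_pos": TCP position; "eef_rot": TCP orientation; "wrist_force": force on the tool from outside, world axes, zero at the start; "torque": the same for the moment, N m; "opening": finger opening in m.
Only numpy, scipy, OpenCV 4.12 (cv2) and the standard library are available. Lean on these libraries where they do the work, as an engineer would, in place of code of your own. Each camera call takes 0.05 s, during which the arm holds its last target. There are 200 camera calls.

### The job

Tidy two of the wooden clay tools into the cut-out tray: lay the T-shaped hand roller in the T-shaped cut-out and stand the round press, knob up, in the round cut-out. Both must lie flat on the bottom of their cut-outs, and be let go.

Things in the scene. Friction and masses are not known exactly. Their poses are not given: they have to be found in the camera images.
- clay_roller: T-shaped wooden hand roller lying flat, 110 x 70 mm, 36 high, 0.1 kg; it does not roll. Origin: centre of that outline, on the underside; z up. Cross-bar: cylinder 36 mm across, 70 long along y, at x = +19 to +55 mm. Handle: 24 mm wide, z = 12 to 36 mm, from x = -55 to +19 on the centre line; grasp it across y near x = -10. The L-shaped wooden guide on the table is not wanted.
- round_press: round wooden press standing knob up, 0.12 kg: disc 65 mm across and 18 thick, with an upright cylindrical knob 28 mm across on its centre, z = 18 to 50 mm. Origin: centre of the underside; z up; yaw is of no matter. A press with the same knob but a 70 mm square foot stands on the table too and is not wanted.
- t_cutout (a point): T-shaped cut-out in one of the tray's 3 plywood inserts (146 x 105 mm, side by side along y in any order, tray turned up to 13 degrees). Point: on its dark floor, 7 mm above the table and 12 below the insert's top, where the seated roller's origin belongs; axes as the seated roller's (cross-bar at +x). 8 mm wider than the roller all round: 126 mm long, cross-bar part 86 x 52 mm, stem 40 wide.
- round_cutout (a point): round cut-out, 81 mm across, 12 deep, in another insert of the tray. Point: centre of its dark floor, 7 mm above the table; z up. The third insert's rectangular cut-out already holds a flat wooden beater, whose top is 10 mm above the inserts.
Things that resemble listed ones, but are neither listed nor needed, are in the scene too. What is shaped like the part that bears t_cutout but green or turquoise is not meant.

How it is judged:
By the outcome, as a careful person would: the job done as asked, in the order asked, and still so for the second after the job is handed in, with the robot touching nothing.
It also fails if it takes over 58 s, if anything falls off the work surface, if the arm or the gripper's body presses on something with over 40 N, if the wrist force passes 120 N, or if a joint passes its speed limit or range.

## Working session

There is one attempt and no reset: what is moved stays moved. The work goes in short steps, Python scripts to look and compute and a shell command to move; the robot and the scene stay as the last step left them, time stands still between calls to the robot, and variables do not carry over. Pictures are saved under pics/ and viewed, on a budget of 10 in all, crops included, one or two more only if the job needs it, and the job is handed in when it is done.

```bash
mkdir -p pics; ls; cat > h.py <<'E'
import numpy as np,cv2
from rig import sensors,vision,env
def snap(cam,name):
    p=vision.camera_params(cam); im=vision.read_camera(cam)
    cv2.imwrite(f'pics/{name}.png',im[:,:,::-1]); np.savez(f'pics/{name}.npz',**{k:np.array(p[k]) for k in('mtx','k1','R','t')})
    return im,p
def load(name):
    return cv2.imread(f'pics/{name}.png')[:,:,::-1],dict(np.load(f'pics/{name}.npz'))
def cast(p,uv,z):
    uv=np.atleast_2d(np.array(uv,float)).reshape(-1,1,2)
    R=np.array(p['R']);t=np.array(p['t'])
    s=cv2.undistortPoints(uv,np.array(p['mtx']),np.array([float(p['k1']),0,0,0,0]))[:,0]
    d=np.c_[s,np.ones(len(s))]@R; c=-R.T@t
    return c+d*((z-c[2])/d[:,2])[:,None]
def proj(p,X):
    X=np.atleast_2d(np.array(X,float)); r,_=cv2.Rodrigues(np.array(p['R']))
    return cv2.projectPoints(X,r,np.array(p['t']),np.array(p['mtx']),np.array([float(p['k1']),0,0,0,0]))[0][:,0]
E
python3 - <<'E'
from h import *
print(sensors.observe())
for c in('scene','side'):
    im,p=snap(c,c+'0'); print(c,-np.array(p['R']).T@p['t'],p['k1'],np.array(p['mtx'])[0])
E
```

```text
pics
{'time': 0.0, 'qpos': array([ 1.23040869e+00,  3.00493647e-01,  1.52159917e+00,  1.71189860e-05,
        1.32070435e+00, -6.65916308e-02]), 'qvel': array([ 5.45510203e-05,  3.01322649e-04,  7.36832897e-04, -9.91162231e-04,
        1.60866147e-03, -3.38343747e-04]), 'joint_torque': array([ 4.98035715e-04, -5.31775725e+01, -3.52765381e+01,  7.09727174e-02,
        2.41203932e-02, -4.43341730e-05]), 'ee_pos': array([0.14861644, 0.52925797, 0.20486631]), 'eef_rot': array([-1.29829615e-04,  1.36472882e-01,  9.90643624e-01, -5.88153896e-04]), 'wrist_force': array([0.22945604, 1.00756267, 0.68783941]), 'torque': array([-0.0034342 ,  0.0127833 , -0.05688889]), 'opening': 0.09424853781933704}
scene [ 0.84081047 -0.23652484  1.01281609] -0.12668095605274557 [445.97761753   0.         324.27292354]
side [-0.12292024 -0.94749566  0.79432191] 0.042932185455670166 [470.94619563   0.         315.97475027]
```

View pics/scene0.png

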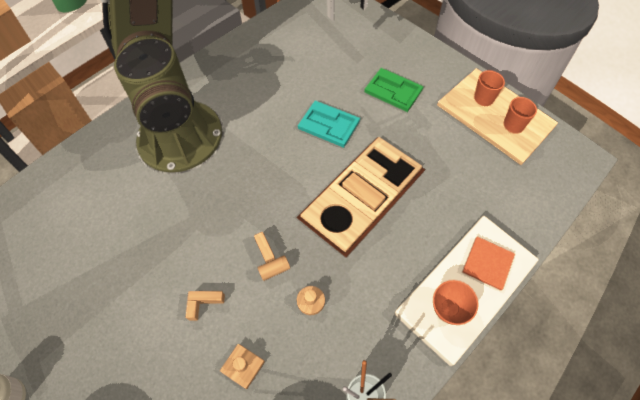

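View pics/side0.png

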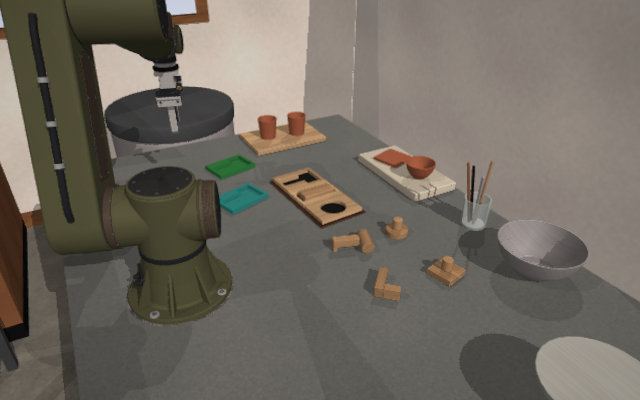

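The scene view shows the T roller near (268,256), the round press at (311,299), the square press at (241,365) and the L guide at (205,300). In the tray, the round cut-out is at (336,219), the beater at (364,190) and the T cut-out at (395,165). I'll zoom in and get contours.

```bash
python3 - <<'E'
from h import *
im,p=load('scene0')
hsv=cv2.cvtColor(np.ascontiguousarray(im),cv2.COLOR_RGB2HSV)
cv2.imwrite('pics/crop1.png',cv2.resize(im[130:325,180:440,::-1],None,fx=3,fy=3,interpolation=cv2.INTER_CUBIC))
dark=(hsv[...,2]<45).astype(np.uint8); 
wood=((hsv[...,1]>90)&(hsv[...,0]<25)&(hsv[...,2]>80)).astype(np.uint8)
for nm,m,z in(('dark',dark,.007),('wood',wood,.018)):
    cs,_=cv2.findContours(m,cv2.RETR_EXTERNAL,cv2.CHAIN_APPROX_NONE)
    for c in cs:
        if cv2.contourArea(c)<120: continue
        (x,y)=c[:,0].mean(0)
        if not(170<x<440 and 130<y<395): continue
        W=cast(p,c[:,0],z)[:,:2].astype(np.float32)*1000
        r=cv2.minAreaRect(W); print(nm,(round(x),round(y)),cv2.contourArea(c),np.round(r[0],1),np.round(r[1],1),round(r[2],1))
E
```

```text
dark (336, 218) 532.5 [505.3 128.4] [70.6 67.1] 45.1
dark (390, 166) 539.0 [488.8 343.3] [117.3  71.7] 4.0
wood (242, 366) 1058.0 [ 613.9 -270.1] [72.3 70.3] 13.9
wood (202, 302) 607.5 [ 452.7 -245.1] [86.3 68. ] 46.1
wood (310, 300) 614.5 [612.1 -63.1] [61.7 65.4] 45.3
wood (269, 257) 714.5 [456.4 -57.8] [ 72.  118.2] 71.6
wood (361, 195) 7020.0 [503.8 228.9] [162.9 333.4] 4.0
```

View pics/crop1.png

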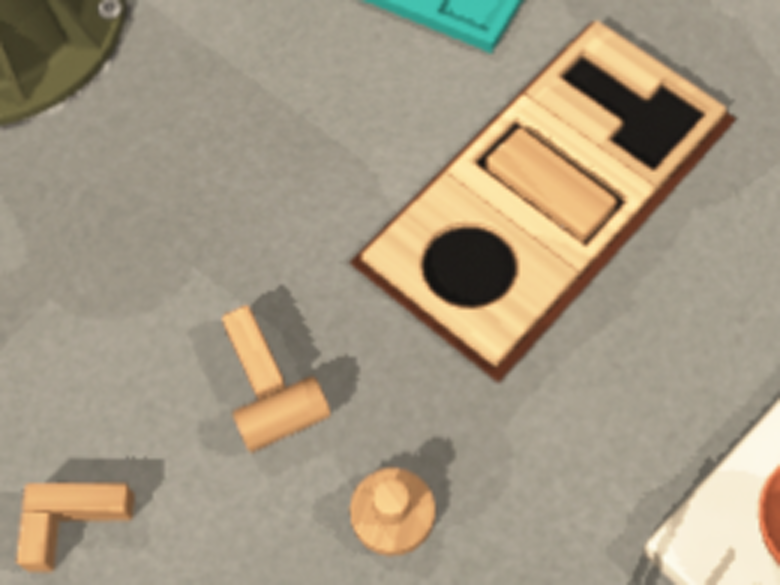

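The picture matches the listed objects, and the T's cross-bar end points away from the base. I'll move with a stop above the tray for a close view.

```bash
cat >> h.py <<'E'
from scipy.spatial.transform import Rotation as Ro
def pose():
    o=sensors.observe(); w,x,y,z=o['eef_rot']; return np.array(o['ee_pos']),Ro.from_quat([x,y,z,w]),o
def go(xyz,xyaw=None):
    """tool-frame shift to world xyz; turn about tool z so tool y axis heads xyaw deg (mod 180)"""
    P,R,o=pose(); d=R.inv().apply(np.array(xyz)-P); y=R.apply([0,1,0]); a=np.degrees(np.arctan2(y[1],y[0]))
    print('t',round(o['time'],2),'P',P.round(4),'shift',d.round(4),'yhead',round(a,2),'tilt',R.apply([0,0,1]).round(4),'open',round(o['opening'],4),'F',o['wrist_force'].round(1),'q6',round(o['qpos'][5],2),end=' ')
    if xyaw is not None: print('turn_z',round(-((xyaw-a+90)%180-90),2),end='')
    print()
E
python3 - <<'E'
from h import *
go([.44,.24,.33],94)
P,R,o=pose();p=vision.camera_params('wrist');Rc=np.array(p['R']);c=-Rc.T@p['t']
print(R.inv().apply(c-P),(Rc@R.as_matrix()).round(2),p['mtx'],p['k1'])
E
```

```text
t 0.1 P [0.1486 0.5293 0.205 ] shift [-0.3587 -0.1999 -0.1249] yhead 74.31 tilt [-4.e-04 -9.e-04 -1.e+00] open 0.0943 F [-0.9  0.3  0.2] q6 -0.07 turn_z -19.69
[ 0.06913146  0.00083072 -0.17887787] [[ 0.    1.    0.  ]
 [-0.97  0.   -0.24]
 [-0.24 -0.    0.97]] [[357.14711079   0.         315.52565574]
 [  0.         357.14711079 200.89960409]
 [  0.           0.           1.        ]] -0.05852558568940858
```

```bash
python3 -m inch '[0,0,0,-0.027,-0.024,-0.007,1, 0,0,0,-0.027,-0.024,-0.007,1, 0,0,0,-0.027,-0.024,-0.007,1, 0,0,0,-0.027,-0.024,-0.007,1, 0,0,0,-0.027,-0.024,-0.007,1, 0,0,0,-0.027,-0.024,-0.007,1, 0,0,0,-0.027,-0.024,-0.007,1]' | tail -c 600; python3 -m inch '[0,0,0,-0.027,-0.024,-0.007,1, 0,0,0,-0.027,-0.024,-0.007,1, 0,0,0,-0.027,-0.024,-0.007,1, 0,0,0,-0.027,-0.024,-0.007,1, 0,0,0,-0.027,-0.024,-0.007,1, 0,0,0,-0.027,-0.024,-0.007,1, 0,0,0,-0.027,-0.024,-0.007,1,0,0,0,0,0,0,1]' | tail -c 600
python3 - <<'E'
from h import *
vision.read_camera('wrist');vision.read_camera('wrist')
im,p=snap('wrist','w1'); snap('scene','scene1')
go([.44,-.05,.2],72)
E
```

```text
time: 0.8
ee_pos: [0.2857, 0.3153, 0.2546]
eef_rot: [-0.0, 0.136, 0.991, -0.0]
wrist_force: [-0.3, 0.6, -0.2]
opening: 0.0937
time: 1.6
ee_pos: [0.4232, 0.1012, 0.3037]
eef_rot: [0.0, 0.138, 0.99, -0.0]
wrist_force: [-0.2, 0.5, -0.7]
opening: 0.0942
t 1.8 P [0.4213 0.1045 0.3031] shift [-0.0598 -0.1437  0.1031] yhead 74.35 tilt [-7.e-04  0.e+00 -1.e+00] open 0.0938 F [-0.9 -0.1 -0.6] q6 -1.14 turn_z 2.35
```

View pics/w1.png

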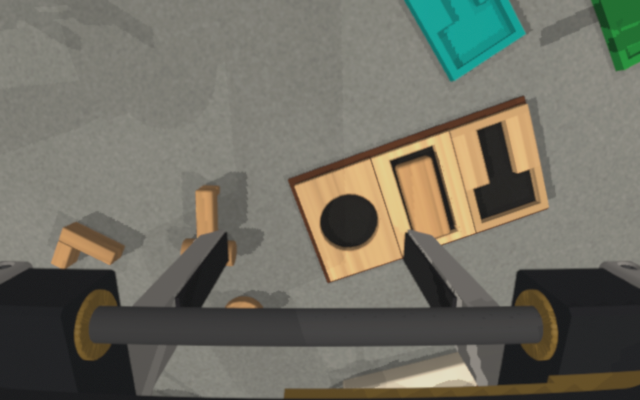

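The wrist view shows the T cut-out around (505,175) and the round cut-out at (349,221), both fully visible. The roller handle is at (206,212) and the press is mostly hidden.

```bash
cat >> h.py <<'E'
def holes(im,p,boxes):
    g=cv2.resize(np.ascontiguousarray(im),None,fx=4,fy=4,interpolation=cv2.INTER_CUBIC).max(2)
    cs,_=cv2.findContours((g<75).astype(np.uint8),cv2.RETR_EXTERNAL,cv2.CHAIN_APPROX_NONE)
    c0=-np.array(p['R']).T@np.array(p['t'])
    for c in cs:
        if cv2.contourArea(c)<5000: continue
        u=(c[:,0]-1.5)/4; m=u.mean(0)
        for n,(x,y) in boxes.items():
            if np.hypot(m[0]-x,m[1]-y)<20:
                W=(cast(p,u,.007)[:,:2]*1000).astype(np.float32); r=cv2.minAreaRect(W); C=np.array(r[0])
                sh=12*(C-c0[:2]*1000)/(c0[2]*1000-19)
                print(n,'obs',C.round(1),np.round(r[1],1),round(r[2],2),'true',(C-sh/2).round(1),'shift',sh.round(1))
E
python3 - <<'E'
from h import *
for n,b in(('scene1',{'T':(390,166),'O':(336,218)}),('w1',{'T':(503,175),'O':(349,221)})):
    im,p=load(n); holes(im,p,b)
    # tray ply edges: orientation via light wood mask
    h=cv2.cvtColor(np.ascontiguousarray(im),cv2.COLOR_RGB2HSV)
    m=((h[...,0]<26)&(h[...,1]>60)&(h[...,2]>140)).astype(np.uint8)
    m=cv2.morphologyEx(m,cv2.MORPH_CLOSE,np.ones((5,5)))
    cs,_=cv2.findContours(m,cv2.RETR_EXTERNAL,cv2.CHAIN_APPROX_NONE)
    x,y=b['O']
    for c in cs:
        if cv2.contourArea(c)>3000:
            r=cv2.minAreaRect((cast(p,c[:,0],.019)[:,:2]*1000).astype(np.float32)); print('tray',r)
im,p=load('w1')
# roller handle edges in wrist view, top z=.036
h=cv2.cvtColor(np.ascontiguousarray(im),cv2.COLOR_RGB2HSV)
for y in range(184,250,6):
    xs=[x for x in range(170,250) if h[y,x,1]>90 and h[y,x,2]>90]; print(y,(xs[0],xs[-1]) if xs else None,end=' ')
E
```

```text
O obs [504.2 128.9] [75.5 71.3] 43.65 true [506.2 126.7] shift [-4.1  4.4]
T obs [488.8 343.5] [120.6  74.6] 4.44 true [490.9 340. ] shift [-4.3  7. ]
tray ((501.44989013671875, 233.05615234375), (154.13441467285156, 326.654296875), 4.289177417755127)
tray ((601.1693115234375, 719.52392578125), (252.14170837402344, 303.7153015136719), 89.8323745727539)
O obs [507.6 127.1] [76.4 76.8] 43.16 true [505.6 127. ] shift [3.9 0.1]
T obs [492.2 342.9] [121.8  79.3] 4.14 true [490.4 340.1] shift [3.5 5.7]
tray ((498.1988525390625, 234.00625610351562), (147.88482666015625, 320.1446838378906), 4.086210250854492)
184 None 190 (196, 218) 196 (195, 216) 202 (196, 216) 208 (196, 216) 214 (196, 216) 220 (196, 216) 226 (197, 216) 232 (197, 210) 238 None 244 (182, 235)
```

```bash
python3 -m inch '[0,0,0,-0.031,-0.016,0,1, 0,0,0,-0.031,-0.016,0,1, 0,0,0,-0.031,-0.016,0,1, 0,0,0,-0.031,-0.016,0,1, 0,0,0,-0.031,-0.016,0,1, 0,0,0,-0.031,-0.016,0,1, 0,0,0,-0.031,-0.016,0,1, 0,0,0,0,0,0,1]'
python3 - <<'E'
from h import *
vision.read_camera('wrist');vision.read_camera('wrist')
im,p=snap('wrist','w2'); go([.44,-.05,.2],72)
E
```

```text
time: 2.6
ee_pos: [0.6018, -0.0636, 0.3017]
eef_rot: [-0.001, 0.137, 0.991, -0.0]
wrist_force: [-1.1, 1.3, -0.1]
opening: 0.094
t 2.75 P [ 0.6001 -0.0614  0.3033] shift [ 0.1572 -0.0322  0.1033] yhead 74.39 tilt [-5.e-04  2.e-04 -1.e+00] open 0.0937 F [ 0.7 -0.6  0.4] q6 -1.46 turn_z 2.39
```

View pics/w2.png

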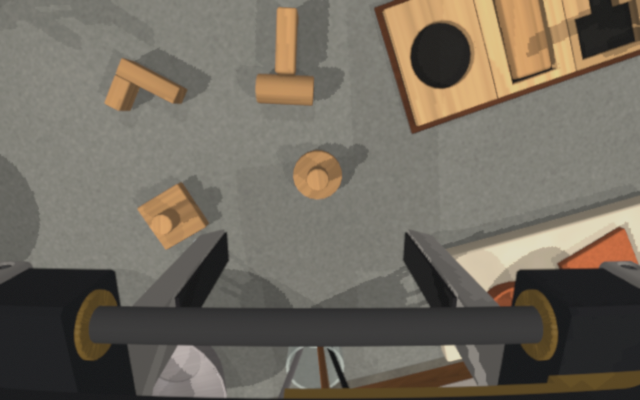

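The roller handle spans (277–297, 8–72), its cross-bar (256–313, 74–105), and the press is at (317,175).

```bash
python3 - <<'E'
from h import *
im,p=load('w2'); c0=-p['R'].T@p['t']; print('cam',c0.round(3))
h=cv2.cvtColor(np.ascontiguousarray(im),cv2.COLOR_RGB2HSV)
m=((h[...,0]<22)&(h[...,1]>100)&(h[...,2]>80)).astype(np.uint8)
cs,_=cv2.findContours(m,cv2.RETR_EXTERNAL,cv2.CHAIN_APPROX_NONE)
for c in cs:
    x,y=c[:,0].mean(0)
    if abs(x-317)<15 and abs(y-175)<15 and len(c)>60:
        for z in(.009,.018):
            W=(cast(p,c[:,0],z)[:,:2]*1000).astype(np.float32); print('press',z,cv2.minEnclosingCircle(W),cv2.fitEllipse(W))
def edges(y0,y1):
    L=[];Rr=[]
    for y in range(y0,y1):
        xs=[x for x in range(245,325) if m[y,x]]
        L.append((xs[0]-.5,y));Rr.append((xs[-1]+.5,y))
    return L,Rr
L,Rr=edges(14,70)
for z in(.036,):
    A=cast(p,L,z)[:,:2]*1000;B=cast(p,Rr,z)[:,:2]*1000
    for E in(A,B):
        v=cv2.fitLine(E.astype(np.float32),cv2.DIST_HUBER,0,.01,.01).ravel(); print('edge dir',np.degrees(np.arctan2(v[1],v[0])),v[2:])
    M=(A+B)/2; v=cv2.fitLine(M.astype(np.float32),cv2.DIST_HUBER,0,.01,.01).ravel(); a=np.arctan2(v[1],v[0])
    if v[0]<0:a+=np.pi
    print('mid',np.degrees(a)%360-360,v[2:],'width',np.linalg.norm(A-B,axis=1).mean())
top=[y for y in range(0,60) if m[y,280:294].sum()>7][0]; print('top row',top,cast(p,[(287,top-.5)],.036)*1000)
L,Rr=edges(80,100); A=cast(p,L,.018)[:,:2]*1000;B=cast(p,Rr,.018)[:,:2]*1000
print('bar mid',((A+B)/2).mean(0),'len',np.linalg.norm(A-B,axis=1).mean())
ys=[[y for y in range(60,115) if m[y,x]] for x in(262,308)]; print('bar rows',[(q[0],q[-1]) for q in ys])
# bar centre rows -> z=.018
print(cast(p,[(x,(q[0]+q[-1])/2) for x,q in zip((262,308),ys)],.018)[:,:2]*1000)
E
```

```text
cam [ 0.534 -0.042  0.482]
press 0.009 ((611.1091918945312, -62.05118179321289), 32.586387634277344) ((611.132568359375, -62.19845962524414), (63.411834716796875, 63.96056365966797), 74.75154113769531)
press 0.018 ((609.6453857421875, -61.6754264831543), 31.965938568115234) ((609.6683349609375, -61.81988525390625), (62.20444869995117, 62.742740631103516), 74.75025177001953)
edge dir -18.78034 [440.22675 -64.94507]
edge dir -18.392267 [446.59875  -41.773506]
mid -18.668365 [444.56723  -53.748318] width 24.040321702338186
top row 8 [[408.98371046 -41.89953096  36.        ]]
bar mid [494.64896724 -72.30090704] len 71.67186864453906
bar rows [(75, 102), (77, 104)]
[[485.89474816 -98.75414256]
 [503.89636328 -44.09800648]]
```

Roller origin is about (460,-60) mm with yaw -18.5°, so the grasp is at (450.5,-56.3). The fingers (about 49 mm wide over the handle) don't fit the 40 mm stem, so I'll grip with the TCP 15 mm above the underside.

```bash
python3 - <<'E'
from h import *
go([.4505,-.0563,.10],71.5)
E
```

```text
t 2.75 P [ 0.6001 -0.0614  0.3033] shift [ 0.1453 -0.0354  0.2033] yhead 74.39 tilt [-5.e-04  2.e-04 -1.e+00] open 0.0937 F [ 0.7 -0.6  0.4] q6 -1.46 turn_z 2.89
```

```bash
python3 -m inch '[0,0,0,0.0208,-0.0051,0.029,1, 0,0,0,0.0208,-0.0051,0.029,1, 0,0,0,0.0208,-0.0051,0.029,1, 0,0,0,0.0208,-0.0051,0.029,1, 0,0,0,0.0208,-0.0051,0.029,1, 0,0,0,0.0208,-0.0051,0.029,1, 0,0,0,0.0208,-0.0051,0.029,1, 0,0,2.9,0,0,0,1]'; python3 -m inch '[0,0,0,0,0,0,1, 0,0,0,0,0,0,1]' >/dev/null
python3 - <<'E'
from h import *
snap('wrist','w3'); go([.4505,-.0563,.015],71.5)
E
```

```text
time: 3.55
ee_pos: [0.4465, -0.056, 0.0978]
eef_rot: [-0.003, 0.161, 0.987, 0.0]
wrist_force: [0.4, -0.5, 0.8]
opening: 0.0942
t 3.8 P [ 0.4511 -0.0573  0.1013] shift [0.001  0.0007 0.0863] yhead 71.53 tilt [ 1.8e-03 -4.0e-04 -1.0e+00] open 0.0942 F [-0.3 -0.3  0.1] q6 -1.46 turn_z 0.03
```

View pics/w3.png

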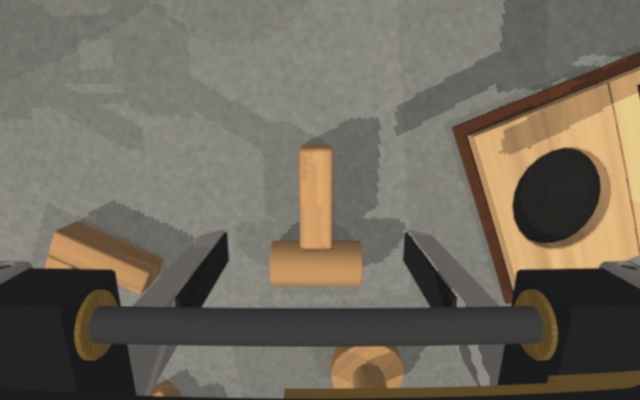

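The handle is centred between the fingers at column 316 and aligned with them. Next I'll descend and grip.

```bash
python3 -m inch '[0,0,0,0.001,0,0.025,1, 0,0,0,0,0,0.025,1, 0,0,0,0,0,0.02,1, 0,0,0,0,0,0.01,1, 0,0,0,0,0,0.0065,1, 0,0,0,0,0,0,1, 0,0,0,0,0,0,1, 0,0,0,0,0,0,1]' 35; python3 -m inch '[0,0,0,0,0,0,0, 0,0,0,0,0,0,0, 0,0,0,0,0,0,0, 0,0,0,0,0,0,0, 0,0,0,0,0,0,0, 0,0,0,0,0,0,0, 0,0,0,0,0,0,0, 0,0,0,0,0,0,0]' 35
python3 - <<'E'
from h import *
go([.4505,-.0563,.12],71.5)
E
```

```text
time: 4.6
ee_pos: [0.4501, -0.0575, 0.0147]
eef_rot: [0.001, 0.161, 0.987, -0.0]
wrist_force: [0.4, 0.0, -0.1]
opening: 0.0939
time: 5.4
ee_pos: [0.4496, -0.0574, 0.0139]
eef_rot: [-0.0, 0.162, 0.987, -0.0]
wrist_force: [0.2, -0.7, 0.6]
opening: 0.0335
t 5.4 P [ 0.4496 -0.0574  0.0139] shift [-0.0005  0.0013 -0.1061] yhead 71.41 tilt [-1.e-04 -0.e+00 -1.e+00] open 0.0335 F [ 0.2 -0.7  0.6] q6 -1.45 turn_z -0.09
```

```bash
python3 -m inch '[0,0,0,0,0,0,0, 0,0,0,0,0,0,0, 0,0,0,0,0,0,0, 0,0,0,0,0,-0.01,0, 0,0,0,0,0,-0.02,0, 0,0,0,0,0,-0.03,0, 0,0,0,0,0,-0.02,0, 0,0,0,0,0,-0.02,0]' 35; python3 -m inch '[0,0,0,0,0,0,0, 0,0,0,0,0,0,0]' >/dev/null
python3 - <<'E'
from h import *
snap('wrist','w4')
go([0,0,0],94.2)
E
```

```text
time: 6.2
ee_pos: [0.4496, -0.0574, 0.1157]
eef_rot: [0.0, 0.161, 0.987, -0.0]
wrist_force: [0.2, -0.4, -1.6]
opening: 0.0241
t 6.45 P [ 0.4492 -0.0573  0.1132] shift [ 0.4439 -0.0889  0.1137] yhead 71.41 tilt [-1.e-03  2.e-04 -1.e+00] open 0.0241 F [-0.7 -0.  -1.3] q6 -1.45 turn_z -22.79
```

View pics/w4.png

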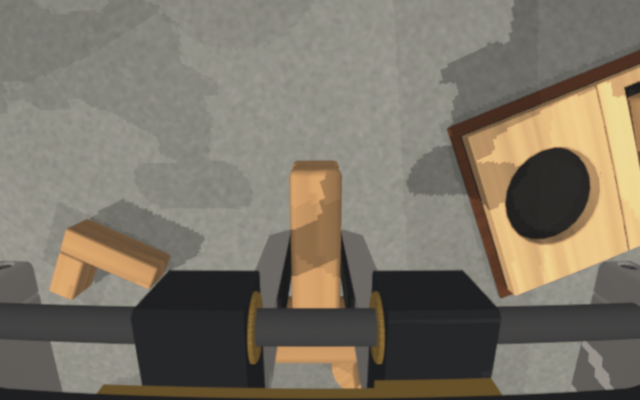

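The roller is held level. The handle's end edge is at about row 165 and its centre at column 316. I'll check the grasp offset and plan the carry.

```bash
python3 - <<'E'
from h import *
im,p=load('w4'); P,R,o=pose()
for y in(160,163,166,170): print(y,im[y,316],end=' ')
for v in(161,164,170):
    print(v,(R.inv().apply(cast(p,[(316,v)],P[2]+.0215)[0]-P)*1000).round(1))
yaw=np.radians(4.2)
T=np.array([.4906,.3400])
for gx in(-.010,-.008):
    tgt=T+gx*np.array([np.cos(yaw),np.sin(yaw)]); print(gx,tgt); go([*tgt,.12],94.2)
E
```

```text
160 [131 119 104] 163 [123  95  65] 166 [119  91  63] 170 [146 111  75] 161 [ 48.3   0.9 -21.5]
164 [ 47.    0.9 -21.5]
170 [ 44.3   0.9 -21.5]
-0.01 [0.48062686 0.33926762]
t 6.45 P [ 0.4492 -0.0573  0.1132] shift [ 0.0966  0.3859 -0.0067] yhead 71.41 tilt [-1.e-03  2.e-04 -1.e+00] open 0.0241 F [-0.7 -0.  -1.3] q6 -1.45 turn_z -22.79
-0.008 [0.48262148 0.33941409]
t 6.45 P [ 0.4492 -0.0573  0.1132] shift [ 0.0948  0.3867 -0.0067] yhead 71.41 tilt [-1.e-03  2.e-04 -1.e+00] open 0.0241 F [-0.7 -0.  -1.3] q6 -1.45 turn_z -22.79
```

```bash
python3 -m inch '[0,0,0,0.007,0.026,0,0, 0,0,0,0.009,0.036,0,0, 0,0,0,0.01,0.04,0,0, 0,0,0,0.01,0.04,0,0, 0,0,0,0.01,0.04,0,0, 0,0,0,0.01,0.04,0,0, 0,0,0,0.01,0.04,0,0, 0,0,0,0.01,0.04,0,0]'; python3 -m inch '[0,0,0,0.01,0.04,0,0, 0,0,0,0.008,0.032,0,0, 0,0,0,0.003,0.016,0,0, 0,0,-7.6,0,0,0,0, 0,0,-7.6,0,0,0,0, 0,0,-7.6,0,0,0,0, 0,0,0,0,0,0,0, 0,0,0,0,0,0,0]'
python3 - <<'E'
from h import *
snap('wrist','w5')
go([.4806,.3393,.06],94.2)
E
```

```text
time: 7.25
ee_pos: [0.4732, 0.2546, 0.1125]
eef_rot: [-0.001, 0.161, 0.987, -0.001]
wrist_force: [1.1, -0.5, -0.1]
opening: 0.0237
time: 8.05
ee_pos: [0.4817, 0.343, 0.113]
eef_rot: [-0.001, -0.035, 0.999, -0.0]
wrist_force: [-0.6, 0.4, -1.3]
opening: 0.0233
t 8.1 P [0.4818 0.343  0.1132] shift [ 0.0014 -0.0036  0.0532] yhead 94.0 tilt [-1.e-03 -6.e-04 -1.e+00] open 0.0238 F [-0.2  0.3 -2.1] q6 -1.08 turn_z -0.2
```

```bash
python3 -m inch '[0,0,-0.2,0.0014,-0.0036,0,0, 0,0,0,0,0,0.02,0, 0,0,0,0,0,0.02,0, 0,0,0,0,0,0.02,0, 0,0,0,0,0,0.009,0, 0,0,0,0,0,0,0, 0,0,0,0,0,0,0, 0,0,0,0,0,0,0]'
python3 - <<'E'
from h import *
a,_=snap('wrist','w6'); b,_=snap('scene','s6')
cv2.imwrite('pics/c6.png',np.vstack([cv2.resize(a[110:390,100:560,::-1],(640,390)),cv2.resize(b[120:225,320:480,::-1],(320,210))[:, :].copy() if 0 else cv2.copyMakeBorder(cv2.resize(b[120:200,320:480,::-1],(420,210)),0,0,0,220,cv2.BORDER_CONSTANT)]))
go([.4806,.3393,.0215],94.2)
E
```

```text
time: 8.9
ee_pos: [0.4813, 0.3397, 0.0461]
eef_rot: [0.001, -0.038, 0.999, 0.0]
wrist_force: [-0.1, -0.1, -1.0]
opening: 0.0241
t 9.0 P [0.4812 0.3397 0.0458] shift [ 0.0007 -0.0004  0.0243] yhead 94.41 tilt [ 1.2e-03  7.0e-04 -1.0e+00] open 0.0238 F [ 0.2  0.2 -1.2] q6 -1.1 turn_z 0.21
```

View pics/c6.png

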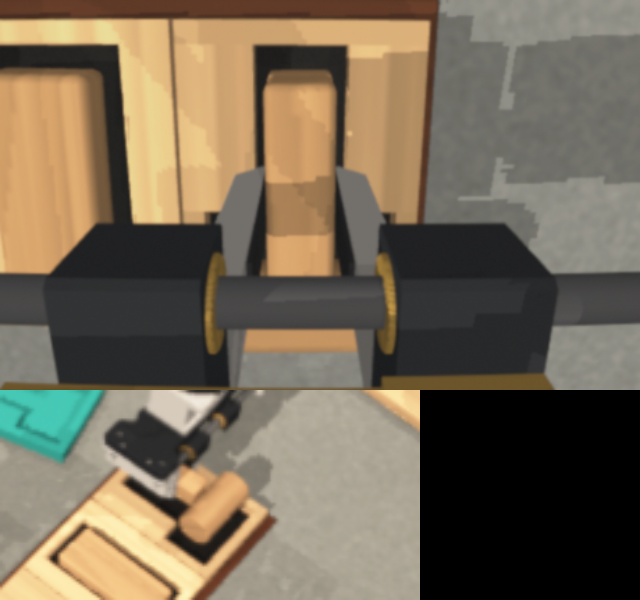

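The handle sits centred in the stem and the bar is over its part, so I'll lower it.

```bash
python3 -m inch '[0,0,0,0.0005,0,0.008,0, 0,0,0,0,0,0.006,0, 0,0,0,0,0,0.004,0, 0,0,0,0,0,0.003,0, 0,0,0,0,0,0.0015,0, 0,0,0,0,0,0,0, 0,0,0,0,0,0,0]'
python3 - <<'E'
from h import *
for i in range(3): go([.4806,.3393,.0215],94.2); vision.read_camera('side')
E
```

```text
time: 9.7
ee_pos: [0.4805, 0.3395, 0.0226]
eef_rot: [0.0, -0.038, 0.999, 0.0]
wrist_force: [-0.1, -0.7, -1.1]
opening: 0.0236
t 9.7 P [0.4805 0.3395 0.0226] shift [-0.0001 -0.0002  0.0011] yhead 94.41 tilt [ 2.e-04  1.e-04 -1.e+00] open 0.0236 F [-0.1 -0.7 -1.1] q6 -1.09 turn_z 0.21
t 9.75 P [0.4805 0.3395 0.0226] shift [-0.0001 -0.0002  0.0011] yhead 94.41 tilt [ 3.e-04  2.e-04 -1.e+00] open 0.0234 F [ 0.3 -0.  -1.1] q6 -1.09 turn_z 0.21
t 9.8 P [0.4805 0.3395 0.0226] shift [-0.0001 -0.0002  0.0011] yhead 94.41 tilt [ 3.e-04  2.e-04 -1.e+00] open 0.0236 F [-0.3  0.  -1.9] q6 -1.09 turn_z 0.21
```

```bash
python3 -m inch '[0,0,0,0,0,0.001,0, 0,0,0,0,0,0,0, 0,0,0,0,0,0,0]' | tail -2; python3 -m inch '[0,0,0,0,0,0.0007,0, 0,0,0,0,0,0,0, 0,0,0,0,0,0,0]'
```

```text
wrist_force: [0.2, -0.3, -2.0]
opening: 0.0235
time: 10.45
ee_pos: [0.4805, 0.3395, 0.021]
eef_rot: [0.0, -0.039, 0.999, 0.0]
wrist_force: [-1.3, -0.6, 3.0]
opening: 0.0235
```

Contact at TCP 0.021. I'll release and lift.

```bash
python3 -m inch '[0,0,0,0,0,0,0.45, 0,0,0,0,0,0,0.45, 0,0,0,0,0,0,0.45, 0,0,0,0,0,0,0.45, 0,0,0,0,0,-0.01,0.45, 0,0,0,0,0,-0.03,0.45, 0,0,0,0,0,-0.04,0.45, 0,0,0,0,0,-0.04,0.45]'; python3 -m inch '[0,0,0,-0.03,0,-0.04,0.45, 0,0,0,-0.04,0,0,0.45, 0,0,0,-0.01,0,0,0.45, 0,0,0,0,0,0,0.45, 0,0,0,0,0,0,0.45]' 
python3 - <<'E'
from h import *
a,_=snap('wrist','w7'); b,_=snap('scene','s7')
cv2.imwrite('pics/c7.png',np.hstack([cv2.resize(a[0:300,180:480,::-1],(400,400)),cv2.resize(b[130:250,300:420,::-1],(400,400),interpolation=cv2.INTER_CUBIC)]))
go([.611,-.062,.16])
E
```

```text
time: 11.25
ee_pos: [0.4802, 0.3393, 0.1428]
eef_rot: [-0.0, -0.039, 0.999, -0.0]
wrist_force: [-0.5, -0.0, 1.9]
opening: 0.0421
time: 11.75
ee_pos: [0.5596, 0.3456, 0.1808]
eef_rot: [-0.0, -0.038, 0.999, -0.0]
wrist_force: [-0.5, -0.1, 0.1]
opening: 0.0423
t 11.85 P [0.5594 0.3457 0.181 ] shift [-0.0199 -0.4105  0.0211] yhead 94.44 tilt [-1.e-04 -0.e+00 -1.e+00] open 0.0424 F [0.4 0.4 0.2] q6 -1.15
```

View pics/c7.png

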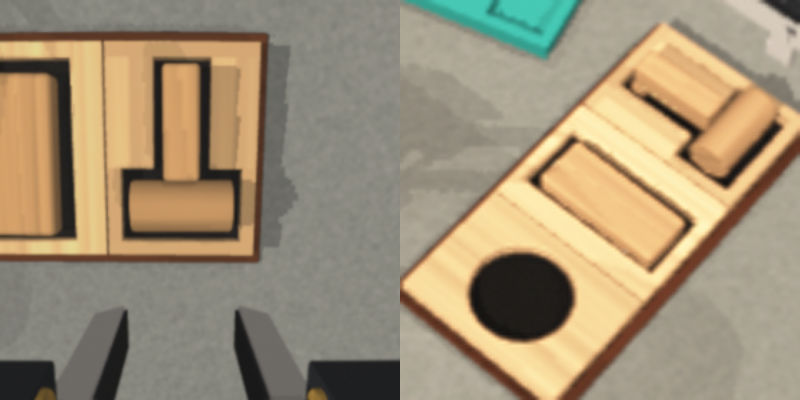

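The roller is seated in the T cut-out with even dark gaps on all sides in both views. Next is the round press.

```bash
python3 -m inch '[0,0,0,-0.001,-0.025,0,1, 0,0,0,-0.002,-0.035,0,1, 0,0,0,-0.002,-0.041,0,1, 0,0,0,-0.002,-0.041,0.01,1, 0,0,0,-0.002,-0.041,0.01,1, 0,0,0,-0.002,-0.041,0.01,1, 0,0,0,-0.002,-0.041,0.01,1, 0,0,0,-0.002,-0.041,0.01,1]'; python3 -m inch '[0,0,0,-0.002,-0.041,0.01,1, 0,0,0,-0.002,-0.035,0.01,1, 0,0,0,-0.001,-0.028,0.01,1, 0,0,0,0,0,0,1, 0,0,0,0,0,0,1]' 
python3 - <<'E'
from h import *
im,p=snap('wrist','w8')
go([.6105,-.0622,.024])
h=cv2.cvtColor(np.ascontiguousarray(im),cv2.COLOR_RGB2HSV)
m=((h[...,0]<22)&(h[...,1]>100)&(h[...,2]>80)).astype(np.uint8); m[300:]=0
print(proj(p,[[.6105,-.0622,.05],[.6105,-.0622,.018],[.6105,-.0297,.018],[.6105,-.0947,.018]]).round(0))
cs,_=cv2.findContours(m,cv2.RETR_EXTERNAL,cv2.CHAIN_APPROX_NONE)
for c in cs:
    if cv2.contourArea(c)>800: print(cv2.boundingRect(c))
E
```

```text
time: 12.65
ee_pos: [0.5981, 0.0405, 0.1309]
eef_rot: [0.0, -0.039, 0.999, 0.0]
wrist_force: [-0.1, -0.3, -0.9]
opening: 0.094
time: 13.15
ee_pos: [0.6113, -0.0613, 0.101]
eef_rot: [-0.0, -0.038, 0.999, 0.0]
wrist_force: [0.1, 0.4, 0.2]
opening: 0.0938
t 13.2 P [ 0.6115 -0.0607  0.1013] shift [ 0.0011 -0.0014  0.0773] yhead 94.44 tilt [ 5.e-04  1.e-04 -1.e+00] open 0.0941 F [ 0.2 -0.6  0.8] q6 -1.81 
[[313. 218.]
 [314. 206.]
 [356. 209.]
 [271. 203.]]
(273, 162, 83, 83)
(0, 136, 111, 100)
(497, 0, 143, 188)
(487, 0, 26, 166)
```

View pics/w8.png

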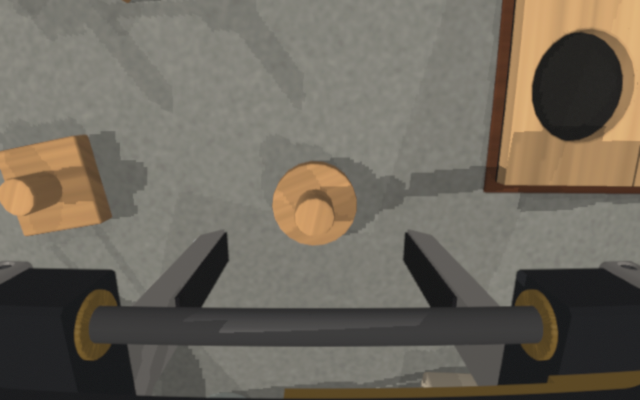

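The press is where predicted (disc centre (314,203), knob (314,216)). I'll descend and grip.

```bash
python3 -m inch '[0,0,0,0.001,-0.0014,0.025,1, 0,0,0,0,0,0.025,1, 0,0,0,0,0,0.018,1, 0,0,0,0,0,0.009,1, 0,0,0,0,0,0,1, 0,0,0,0,0,0,0, 0,0,0,0,0,0,0, 0,0,0,0,0,0,0]' 30; python3 -m inch '[0,0,0,0,0,0,0, 0,0,0,0,0,0,0, 0,0,0,0,0,0,0, 0,0,0,0,0,0,0, 0,0,0,0,0,0,0, 0,0,0,0,0,0,0, 0,0,0,0,0,0,0, 0,0,0,0,0,0,0]' 30
python3 - <<'E'
from h import *
go([.506,.1268,.1])
E
```

```text
time: 14.0
ee_pos: [0.6112, -0.0631, 0.0247]
eef_rot: [0.001, -0.039, 0.999, -0.0]
wrist_force: [-0.1, 0.2, 0.0]
opening: 0.0735
time: 14.8
ee_pos: [0.6107, -0.0631, 0.0237]
eef_rot: [-0.0, -0.039, 0.999, -0.0]
wrist_force: [-0.0, 1.0, 0.7]
opening: 0.0273
t 14.8 P [ 0.6107 -0.0631  0.0237] shift [ 0.0898  0.1974 -0.0763] yhead 94.41 tilt [-0. -0. -1.] open 0.0273 F [-0.   1.   0.7] q6 -1.81
```

Gripped at 27 mm. Now lift and carry.

```bash
python3 -m inch '[0,0,0,0,0,0,0, 0,0,0,0,0,-0.01,0, 0,0,0,0,0,-0.03,0, 0,0,0,0,0,-0.036,0, 0,0,0,0.01,0.022,0,0, 0,0,0,0.016,0.035,0,0, 0,0,0,0.016,0.035,0,0, 0,0,0,0.016,0.035,0,0]'; python3 -m inch '[0,0,0,0.016,0.035,0,0, 0,0,0,0.01,0.022,0,0, 0,0,0,0.006,0.013,0,0, 0,0,0,0,0,0,0, 0,0,0,0,0,0,0]' 
python3 - <<'E'
from h import *
im,p=snap('wrist','w9'); P,R,o=pose()
go([.506,.1268,.1])
cv2.imwrite('pics/c9.png',im[:,:,::-1])
E
```

```text
time: 15.6
ee_pos: [0.5423, 0.0601, 0.1005]
eef_rot: [0.0, -0.038, 0.999, -0.0]
wrist_force: [0.7, -0.1, -0.7]
opening: 0.0277
time: 16.1
ee_pos: [0.5063, 0.1258, 0.1]
eef_rot: [0.0, -0.038, 0.999, -0.0]
wrist_force: [0.3, 0.2, -0.8]
opening: 0.0271
t 16.15 P [0.5064 0.1256 0.0999] shift [ 0.0004  0.0013 -0.0001] yhead 94.37 tilt [ 4.e-04 -1.e-04 -1.e+00] open 0.027 F [-0.   0.3 -1.1] q6 -1.47
```

View pics/c9.png

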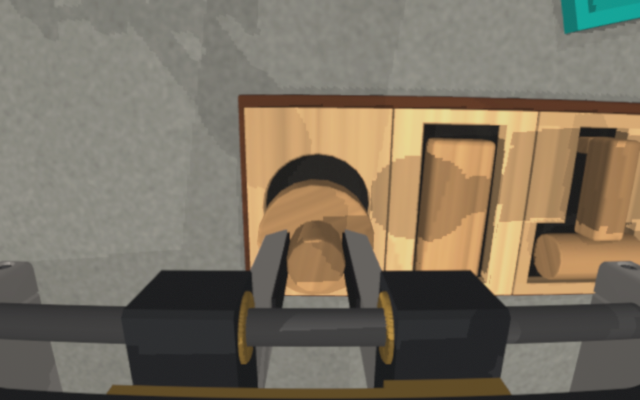

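The press is held level above the round hole. I'll lower it with a force check near the end.

```bash
python3 -m inch '[0,0,0,0.0004,0.0013,0.02,0, 0,0,0,0,0,0.02,0, 0,0,0,0,0,0.013,0, 0,0,0,0,0,0.008,0, 0,0,0,0,0,0.005,0, 0,0,0,0,0,0.0015,0, 0,0,0,0,0,0,0, 0,0,0,0,0,0,0]'; python3 -m inch '[0,0,0,0,0,0.001,0, 0,0,0,0,0,0,0, 0,0,0,0,0,0,0]'
```

```text
time: 16.95
ee_pos: [0.5057, 0.1277, 0.0328]
eef_rot: [0.0, -0.039, 0.999, 0.0]
wrist_force: [-0.1, -0.1, -2.4]
opening: 0.0278
time: 17.25
ee_pos: [0.5054, 0.1277, 0.0314]
eef_rot: [0.0, -0.039, 0.999, 0.0]
wrist_force: [-0.2, -0.4, -0.6]
opening: 0.0277
```

```bash
python3 -m inch '[0,0,0,0,0,0.0006,0, 0,0,0,0,0,0,0, 0,0,0,0,0,0,0]'; python3 -m inch '[0,0,0,0,0,0.0005,0, 0,0,0,0,0,0,0, 0,0,0,0,0,0,0]'
```

```text
time: 17.55
ee_pos: [0.5054, 0.1277, 0.0307]
eef_rot: [0.0, -0.038, 0.999, 0.0]
wrist_force: [0.6, 0.9, -0.7]
opening: 0.0276
time: 17.85
ee_pos: [0.5055, 0.1277, 0.0307]
eef_rot: [0.0, -0.038, 0.999, 0.0]
wrist_force: [-2.1, -0.3, 7.1]
opening: 0.0275
```

Contact. I'll release, lift and back away.

```bash
python3 -m inch '[0,0,0,0,0,0,0.5, 0,0,0,0,0,0,0.5, 0,0,0,0,0,0,0.5, 0,0,0,0,0,0,0.5, 0,0,0,0,0,-0.01,0.5, 0,0,0,0,0,-0.03,0.5, 0,0,0,0,0,-0.04,0.5, 0,0,0,0,0,-0.04,0.5]'; python3 -m inch '[0,0,0,-0.03,0,-0.04,0.5, 0,0,0,-0.04,0,-0.02,0.5, 0,0,0,-0.04,0,0,0.5, 0,0,0,-0.02,0,0,0.5, 0,0,0,0,0,0,0.5, 0,0,0,0,0,0,0.5]' 
python3 - <<'E'
from h import *
a,p=snap('wrist','w10'); b,_=snap('side','s10')
cv2.imwrite('pics/c10.png',np.hstack([cv2.resize(a[20:300,180:600,::-1],(450,300)),cv2.resize(b[160:230,260:370,::-1],(340,300),interpolation=cv2.INTER_CUBIC)]))
E
```

```text
time: 18.65
ee_pos: [0.505, 0.1276, 0.1521]
eef_rot: [-0.0, -0.038, 0.999, -0.0]
wrist_force: [0.3, -0.2, -0.7]
opening: 0.0472
time: 19.25
ee_pos: [0.6346, 0.1376, 0.2102]
eef_rot: [-0.0, -0.038, 0.999, -0.0]
wrist_force: [-1.2, 0.6, 0.4]
opening: 0.0468
```

View pics/c10.png

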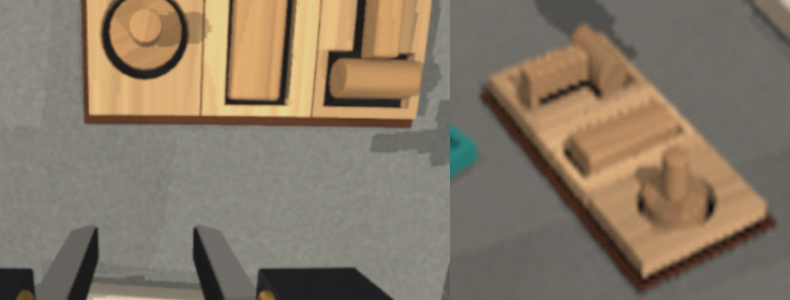

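Both tools are seated with dark gaps all round, and the gripper is clear. Handing in.

```bash
python3 -c "
from rig import env
print(env.hand_in())"
```

```text
the job is handed in; nothing more can be done
None
```

I put the T-shaped roller in the T cut-out first, then the round press, knob up, in the round cut-out. Both were let go, and I handed the job in at about 19 s.

- **Height:** Each lowering ended in a light touch, with the wrist force rising about 4 to 8 N. The gripper was then about 7 mm higher than when I picked the tool up, which matches the cut-out floor.
- **Pictures:** After each release, the pictures showed the tool level with a dark gap all round it. In the last pictures nothing else appeared to have moved and the gripper was clear of everything. The roller was seen only at an angle there, but it still looked seated.
- **Problems:** No check failed or disagreed. The two cameras put the cut-outs within 1 mm of each other. I viewed 10 pictures.

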